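# Set the free-standing soak timer behind the frosted door

## Robot

A 6-joint arm with a two-finger parallel gripper is mounted at the origin on the work surface. World frame = base frame: x ahead of the robot, y to its left, z up, the work surface at z = 0. Lengths are in mm, angles in rad, forces in N, time in s.
With the tool pointing down it reaches from about 400 to 925 mm from the base axis. Payload 12.5 kg.
Tool frame: the origin (TCP) lies at the very end of the fingers, on their centre line; the grasp point (between the pads) lies behind it (robot.pinch_z is the x of the grasp point in the tool frame, in mm); x points along the fingers, z is the direction in which the jaws open and shut, and the axes are right-handed (so a half turn about x gives the same grasp; the last joint's range is limited). The gripper opens to 95 mm and grips with 3 to 60 N. Pads are 20 mm wide; open, the fingers measure 119 mm over their backs; the gripper's body (75 mm by 180 mm) begins 59 mm behind the grasp point.
Start: joints at [1.029, 0.491, 1.559, -0, 1.092, -0.106], TCP at [263.821, 566.608, 214.661] pointing down, gripper open.
Joint ranges: [-3.1, 3.1], [-0.84, 2.19], [0.05, 2.79], [-1.13, 4.28], [0.06, 2.93], [-2.69, 2.69]. Speed limits (rad/s): [2.22, 2.22, 2.79, 3.14, 3.14, 3.14].

## Interface

Orientations are given as a unit quaternion [w, x, y, z].
In Python, from rig import robot gives the robot as it stands. The module is installed in compiled form; this text tells all that it offers.
- The arm moves only by the tool jog_arm, never from a script. Its argument "motion" is one flat list of numbers, 7 for each row, row after row: the opening, from 0 (shut) to 1 (fully open), then the shift along the tool's x, y, z in cm, then the turn, a rotation vector about the tool's x, y, z in rad. A call has 1 to 5 rows; each row shifts and turns the commanded pose from where the row before left it, along the tool's axes as they then stand; what a row does not reach is not made up. A row lasts 1/12 s, in which the tool goes at most 41.7 mm and 7.16 degrees, less where a joint would pass 70% of its speed; a pose out of reach is approached as far as the arm can. A call with a gripper value outside its range is refused whole. The fingers move at their own pace and stop on an object; the grip force is fixed at half the most. Time passes only in rows, so rows that do not move let the fingers close. It gives the time, the measured TCP pose, the force and the opening at its end, in the units of the state.
- robot.state(): the state, without advancing time (a new reading comes with each control period).
- robot.capture(name): name is "scene" or "top" or "wrist"; returns a dict with "color" (420x560x3 uint8, red, green, blue), "fx", "fy", "cx", "cy" (pixels), "k1" (the pictures are not rectified: a ray, as slopes to the right and down, at radius r is drawn at 1 + k1 r^2 times it, then the intrinsics apply), "rvec" (rotation vector, rad) and "tvec" (3), from world to camera coordinates, as OpenCV has them. Camera axes: x right, y down, z forward; pixel columns grow to the right and rows downward; lengths in mm; the calibration is good to about 2 mm. A picture is of the moment at which its call begins. There is no depth.
- robot.close_job(): hands the job in, once; it reports no verdict.
The state is a dict: "time_s": time; "joint_positions": joint angles; "joint_velocities": joint speeds; "joint_torque": joint torques, N m; "eef_pos": TCP position; "tcp_rot": TCP orientation; "contact_force": force on the tool from outside, world axes, zero at the start; "wrist_torque": the same for the moment, N m; "finger_gap": finger opening in mm.
Only numpy, scipy, OpenCV 4.12 (cv2) and the standard library are available. Lean on these libraries where they do the work, as an engineer would, in place of code of your own. Each camera call takes 0.05 s, during which the arm holds its last target.

## Task

Slide the frosted acrylic door of the white swab shelf fully open, off the blue twist timer, then turn the timer's white knob clockwise until its red pointer stands at the green mark. The timer is light and its knob is stiff, so keep the timer pressed down firmly but not hard (about 15 N, never over 25 N) while turning: its blue body must stay where it stands and not spin round with the knob. Let go, leave the door open, and leave all the other things where they are.

Things in the scene. Friction and masses are not known exactly. Their poses are not given: they have to be found in the camera images.
- shelf: White MDF swab shelf fixed on the counter: an open-topped case 274 (x) x 556 (y) x 86 mm high, walls 12 mm thick, floor board top 12 mm above the counter, a cross wall in the middle (y = 0) making two bays each 250 x 260 mm inside. Origin: centre of its underside on the counter; y runs along its length; the timer stands in the +y bay.
- door (a joint): Sliding of the frosted translucent acrylic door (264 x 272 mm sheet, 6 mm thick, lying flat over the rim of the shelf, upper face 94 mm above the counter). 0 = fully over the +y bay (covers the timer), grows as it slides along the shelf's -y; 0.278 m = end stop, fully open, over the -y bay. About 2 N of friction; stays where it is left.
- door_handle (a point): Centre of the top of the door's dark steel handle: an upright bar 60 mm along the shelf's x, 14 mm thick along y, standing 34 mm above the door's upper face, in the middle of the door. Axes as the shelf's. It moves with the door.
- timer: Blue round twist timer, 84 mm diameter, 38 mm high (70 with knob), about 0.3 kg, free-standing on four feet 33 mm from its axis. Origin: centre of underside, z up. Seen from above, counter-clockwise from its x axis: black zero mark at +0.7 rad, green mark at -0.7 rad. It spins bodily unless pressed down while its knob is turned; 12 to 15 N holds it. It is rigid: 1 mm too low is many newtons.
- timer_rim (a point): Point on the upper rim of the timer's blue body, 40 mm out along its x axis, 38 mm above the timer's underside.
- knob (a joint): Turn of the timer's knob relative to the blue housing. 0 = pointer at the zero mark, grows clockwise seen from above; 1.40 rad = pointer at the green mark. Range 0 to 4.2. Stiff (0.2 N m of friction against the feet's friction coefficient of about 0.6), stays where it is left, turns both ways.
- knob_top (a point): Centre of the top of the white knob, on the turning axis, 70 mm above the shelf floor. A bar 56 mm along this point's x, 16 mm thick along its y, 28 mm tall, on a 68 mm disc that turns with it (disc top 28 mm below knob top). Red pointer: on the bar's top from the centre to its +x end; its direction, counter-clockwise from the timer's x, is 0.7 rad minus the joint value.
- swab_jar: Open glass jar with cotton swabs, 60 mm diameter, 66 mm high, in the -y bay. Origin: centre of underside. Leave alone.
- denture_box: Closed yellow plastic denture box 78 x 88 x 49 mm in the -y bay. Origin: centre of underside. Leave alone.
- nail_brush: Wooden nail brush 90 x 36 x 30 mm in the -y bay. Origin: centre of underside. Leave alone.
- hair_clip: Metal hair clip 70 x 14 x 9 mm on the counter. Origin: centre of underside. Leave alone.
- tube_holder: Closed grey cream tube holder with a white lid, 72 mm diameter, 105 mm high, on the counter. Origin: centre of underside. Leave alone.
- soap: Green soap bottle, 64 mm diameter, 160 mm high, on the counter. Origin: centre of underside. Leave alone.

How it is judged:
By the outcome, as a careful person would: the job done as asked, in the order asked, and still so for the second after the job is handed in, with the robot touching nothing.
It also fails if it takes over 66 s, if anything falls off the work surface, if the arm or the gripper's body presses on something with over 40 N, if the wrist force passes 120 N, or if a joint passes its speed limit or range.

## Working session

There is one attempt and no reset: what is moved stays moved. The work goes in short steps, Python scripts to look and compute and a tool call to move; the robot and the scene stay as the last step left them, time stands still between calls to the robot, and variables do not carry over. Pictures are saved under pics/ and viewed, and the job is handed in when it is done.

Besides the shell and the picture viewer there is one more tool, called as name(argument=value, ...), one argument or row to a line, values as JSON. jog_arm: Moves the arm, as the interface text tells. Its arguments: {"type":"object","properties":{"motion":{"type":"array"}},"required":["motion"]}

```bash
mkdir -p pics
cat > h.py <<'E'
import numpy as np, cv2
from rig import robot
def cam(n):
    c=robot.capture(n); return c
def K(c): return np.array([[c['fx'],0,c['cx']],[0,c['fy'],c['cy']],[0,0,1.]]),np.array([c['k1'],0,0,0,0.])
def ray(c,uv,z):
    k,d=K(c); R=cv2.Rodrigues(np.array(c['rvec'],float))[0]; t=np.array(c['tvec'],float).ravel()
    p=cv2.undistortPointsIter(np.array(uv,float).reshape(-1,1,2),k,d,None,None,(3,50,1e-9)).reshape(-1,2)
    D=np.c_[p,np.ones(len(p))]@R; o=-R.T@t
    return o+D*((z-o[2])/D[:,2])[:,None]
def proj(c,P):
    k,d=K(c); return cv2.projectPoints(np.array(P,float).reshape(-1,1,3),np.array(c['rvec'],float),np.array(c['tvec'],float),k,d)[0].reshape(-1,2)
def save(c,n,s=1): 
    im=cv2.cvtColor(c['color'],cv2.COLOR_RGB2BGR); cv2.imwrite('pics/'+n,im if s==1 else cv2.resize(im,None,fx=s,fy=s))
E
python3 - <<'E'
from h import *
for n in ['scene','top','wrist']:
    c=cam(n); save(c,n+'0.png',1.4)
    R=cv2.Rodrigues(np.array(c['rvec'],float))[0]; print(n,-R.T@np.array(c['tvec']).ravel(),R[2],c['fx'],c['k1'])
print(robot.state(), robot.pinch_z)
E
```

```text
scene [1025.46043668 -525.205921   1020.87326526] [-0.41711735  0.45950646 -0.78413451] 490.7067931370556 0.027304899590744048
top [ 280.5303339    50.43195635 1354.11681875] [ 0.1824459  -0.01091613 -0.98315529] 437.4377799067618 -0.004526776113906527
wrist [196.89771458 598.2605428  384.53976831] [ 0.23867315 -0.11238117 -0.96457535] 332.15862701617294 0.017983694528635234
{'time_s': 0.15, 'joint_positions': array([ 1.02939507e+00,  4.91427845e-01,  1.55930416e+00, -2.60734689e-06,
        1.09171523e+00, -1.05620594e-01]), 'joint_velocities': array([ 4.89086821e-04, -2.16379573e-03, -8.01234516e-04,  5.27418515e-05,
       -4.27984843e-04,  1.56321128e-03]), 'joint_torque': array([ 1.23110000e-03, -6.12905288e+01, -2.58275324e+01,  6.91998890e-02,
        4.73678566e-02, -3.98326620e-05]), 'eef_pos': array([263.7231458 , 566.43823929, 214.19362063]), 'tcp_rot': array([ 0.5959926 , -0.38022838,  0.59653283,  0.37995762]), 'contact_force': array([ 0.06433673, -0.19330552,  0.14904565]), 'wrist_torque': array([-0.03180733,  0.04939358,  0.01144316]), 'finger_gap': 95.30237088836546} -18.8
```

View pics/top0.png

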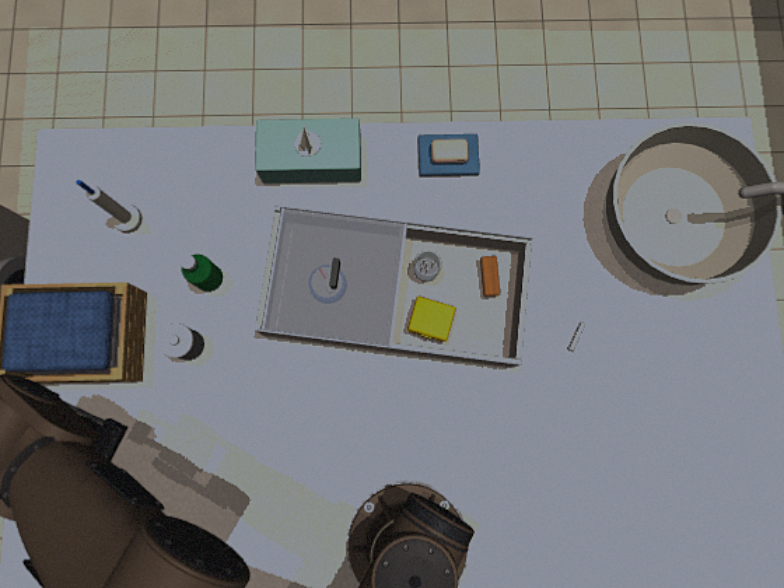

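View pics/scene0.png

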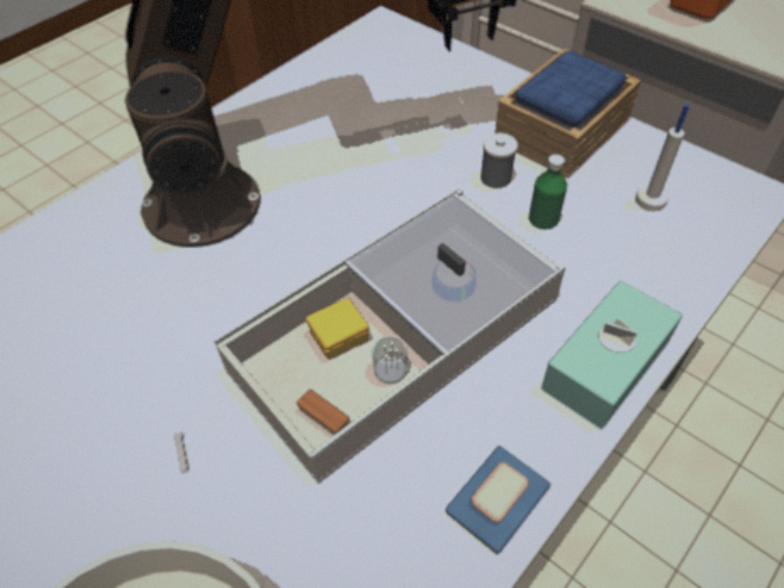

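Run:
```python
from h import *
c=cam('top')
px=np.array([[277,208],[258,333],[531,239],[521,364]])/1.4
P=ray(c,px,86); print(P.round(1)); 
print([np.linalg.norm(P[a]-P[b]).round(1) for a,b in [(0,1),(0,2),(1,3),(2,3)]], P.mean(0))
ax=P[0]-P[2]+P[1]-P[3]; print('y axis',ax/np.linalg.norm(ax))
for n,z in (('top',128),('scene',128)):
    c=cam(n); im=c['color']; s=im[150:260,180:300] if n=='top' else im[150:220,290:350]
    x0,y0=(180,150) if n=='top' else (290,150)
    m=(s.max(2)<70).astype(np.uint8)
    k,l,st,ce=cv2.connectedComponentsWithStats(m)
    for i in range(1,k):
        if st[i,4]>30: print(n,st[i],ce[i]+[x0,y0],ray(c,ce[i]+[x0,y0],z))
    i=cv2.cvtColor(s,cv2.COLOR_RGB2BGR); cv2.imwrite('pics/crop_%s.png'%n,cv2.resize(i,None,fx=6,fy=5,interpolation=0))
```

```text
[[ 710.5  264.3   86. ]
 [ 439.7  301.    86. ]
 [ 630.4 -280.8   86. ]
 [ 363.9 -242.6   86. ]]
[np.float64(273.3), np.float64(551.0), np.float64(548.8), np.float64(269.2)] [536.11925018  10.46132323  86.        ]
y axis [0.14169976 0.98990968 0.        ]
top [110  13  10   8  67] [294.67164179 166.71641791] [[635.67317844 -24.29812188 128.        ]]
top [ 55  34   8  23 111] [238.78378378 195.06306306] [[554.61411294 138.55190226 128.        ]]
top [  5  87 115  18 337] [242.58160237 245.16320475] [[410.36618342 128.87647254 128.        ]]
scene [ 23  27  19  19 148] [321.81756757 186.83783784] [[570.98182464 119.39984271 128.        ]]
```

View pics/crop_top.png

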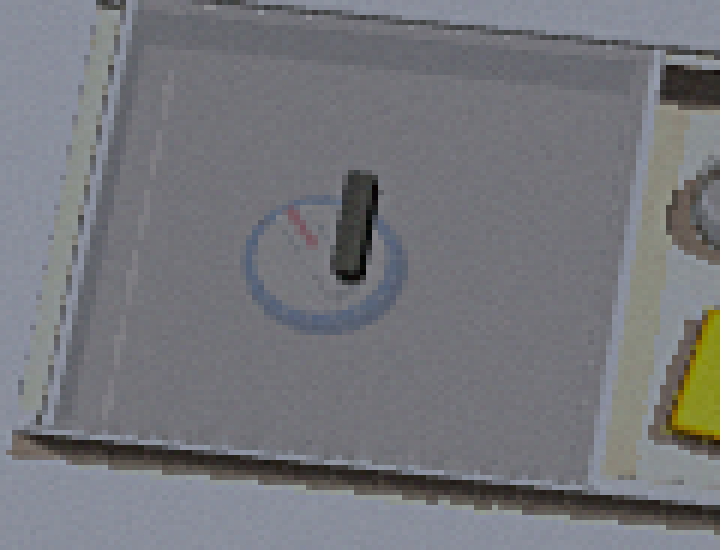

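```bash
cat >> h.py <<'E'
from scipy.spatial.transform import Rotation as Ro
def cur():
    s=robot.state(); q=s['tcp_rot']; return s,Ro.from_quat([q[1],q[2],q[3],q[0]])
def goto(p,jaw):
    "jaw: world xy angle of jaw axis (mod pi)"
    s,R=cur(); best=None
    for a in (jaw,jaw+np.pi):
        z=np.array([np.cos(a),np.sin(a),0]); x=np.array([0,0,-1.]); T=Ro.from_matrix(np.c_[x,np.cross(z,x),z])
        rv=(R.inv()*T).as_rotvec()
        print('turn first',rv.round(4),'then shift cm',(T.inv().apply(np.array(p)-s['eef_pos'])/10).round(3),'| shift unturned',(R.inv().apply(np.array(p)-s['eef_pos'])/10).round(3))
    print('now',s['eef_pos'].round(2),'F',s['contact_force'].round(1),'tilt',R.as_matrix()[:,0].round(4),'jaw',R.as_matrix()[:,2].round(4),'q6',s['joint_positions'][5].round(3),'gap',s['finger_gap'].round(1),s['time_s'])
E
python3 - <<'E'
from h import *
goto([555,140,160],np.arctan2(.99,.1417))
# triangulate handle top corners guesses
c=cam('scene'); i=cv2.cvtColor(c['color'][150:260,240:420],cv2.COLOR_RGB2BGR); cv2.imwrite('pics/crop_scene.png',cv2.resize(i,None,fx=4.4,fy=5,interpolation=0))
E
```

```text
turn first [-2.937e-01 -3.000e-04 -1.000e-04] then shift cm [  5.446 -34.87  -38.097] | shift unturned [  5.453 -44.405 -26.371]
turn first [ 2.8479e+00 -1.0000e-04  4.0000e-04] then shift cm [ 5.446 34.87  38.097] | shift unturned [  5.453 -44.405 -26.371]Traceback (most recent call last):
  File "<stdin>", line 2, in <module>
  File "h.py", line 25, in goto
    print('now',s['eef_pos'].round(2),'F',s['contact_force'].round(1),'tilt',R.as_matrix()[:,0].round(4),'jaw',R.as_matrix()[:,2].round(4),'q6',s['joint_positions'][5].round(3),'gap',s['finger_gap'].round(1),s['time_s'])
                                                                                                                                                                                       ^^^^^^^^^^^^^^^^^^^^^
AttributeError: 'float' object has no attribute 'round'
```

View pics/crop_scene.png

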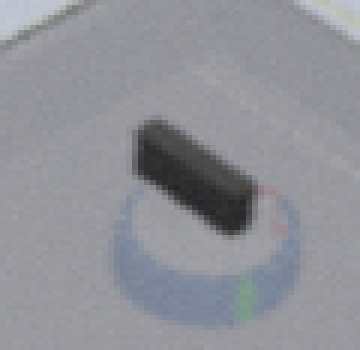

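```bash
sed -i "s/s\['finger_gap'\].round(1)/s['finger_gap']/" h.py
python3 - <<'E'
from h import *
c=cam('scene'); print(ray(c,[[322.7,181.4]],128)); c=cam('top');print(ray(c,[[238.7,194.5]],128))
goto([556,139,160],np.arctan2(.99,.1417))
E
```

```text
[[561.69072657 134.64064967 128.        ]]
[[556.27265619 138.78087739 128.        ]]
turn first [-2.937e-01 -1.000e-04 -0.000e+00] then shift cm [  5.456 -34.983 -38.187] | shift unturned [  5.457 -44.539 -26.426]
turn first [ 2.8479e+00 -1.0000e-04  1.0000e-04] then shift cm [ 5.456 34.983 38.187] | shift unturned [  5.457 -44.539 -26.426]
now [263.81 566.58 214.56] F [-0.6 -0.2 -1.1] tilt [-1.e-04 -1.e-04 -1.e+00] jaw [ 4.222e-01  9.065e-01 -1.000e-04] q6 -0.106 gap 95.35677101573935 0.4
```

jog_arm(
  motion=[1,0,0,0,-0.098,0,0,1,0,0,0,-0.098,0,0,1,0,0,0,-0.098,0,0,1,0,-2.2,-2.4,0,0,0,1,0,-2.2,-2.4,0,0,0],
)

```text
time_s: 0.82
eef_pos: [300.2, 512.8, 214.3]
tcp_rot: [0.533, -0.464, 0.533, 0.464]
contact_force: [1.1, 0.2, 0.0]
finger_gap: 95.2
```

jog_arm(
  motion=[1,0,-2.2,-2.4,0,0,0,1,0,-2.2,-2.4,0,0,0,1,0,-2.2,-2.4,0,0,0,1,0,-2.2,-2.4,0,0,0,1,0,-2.2,-2.4,0,0,0],
)

```text
time_s: 1.23
eef_pos: [393.2, 377.2, 214.8]
tcp_rot: [0.534, -0.463, 0.534, 0.463]
contact_force: [0.7, 0.7, -0.6]
finger_gap: 94.7
```

jog_arm(
  motion=[1,0,-2.2,-2.4,0,0,0,1,0,-2.2,-2.4,0,0,0,1,0,-2.2,-2.4,0,0,0,1,0,-2.2,-2.4,0,0,0,1,0,-2.2,-2.4,0,0,0],
)

```text
time_s: 1.65
eef_pos: [485.2, 242.7, 214.8]
tcp_rot: [0.534, -0.463, 0.534, 0.463]
contact_force: [0.1, 0.4, 0.9]
finger_gap: 95.4
```

jog_arm(
  motion=[1,0,-2.2,-2.4,0,0,0,1,0,-2.2,-2.4,0,0,0,1,0,-1,-1,0,0,0,1,0,-0.8,-0.8,0,0,0,1,0,0,0,0,0,0],
)

```text
time_s: 2.07
eef_pos: [537.3, 169.1, 214.5]
tcp_rot: [0.535, -0.463, 0.534, 0.463]
contact_force: [0.0, -0.3, 0.2]
finger_gap: 94.8
```

Run:
```python
from h import *
goto([556,139,100],np.arctan2(.99,.1417))
c=cam('wrist'); save(c,'w1.png',1.4); print(proj(c,[[556,139,128]])*1.4)
```

```text
turn first [-0.0013  0.0001  0.0001] then shift cm [11.451 -2.276 -2.715] | shift unturned [11.452 -2.278 -2.713]
turn first [ 3.1403e+00  2.0000e-04 -1.0000e-04] then shift cm [11.451  2.276  2.715] | shift unturned [11.452 -2.278 -2.713]
now [537.32 169.1  214.51] F [ 0.  -0.3  0.2] tilt [ 1.e-04  0.e+00 -1.e+00] jaw [1.429e-01 9.897e-01 1.000e-04] q6 -1.24 gap 94.82803204364595 2.0667
[[343.7018786  336.70294236]]
```

View pics/w1.png

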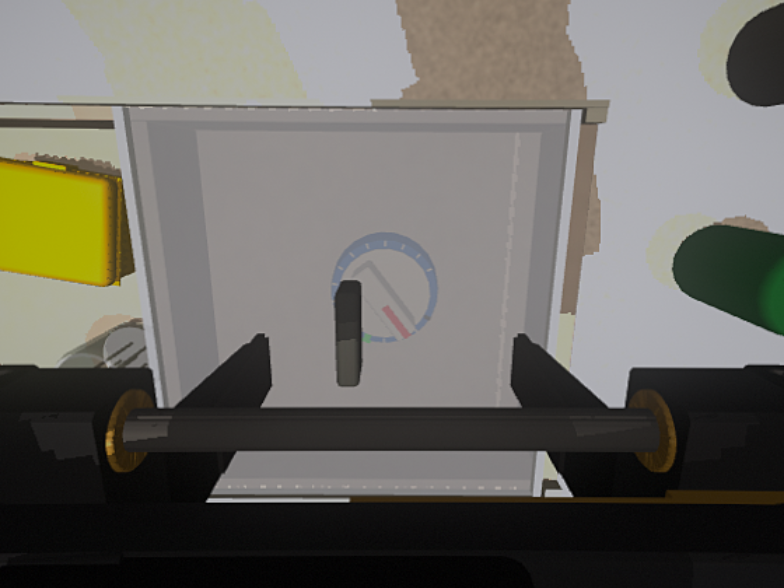

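Run:
```python
from h import *
c=cam('wrist')
P=ray(c,np.array([[349,354],[349,322],[349,386]])/1.4,128);print(P)
goto([P[0][0],P[0][1],101],np.arctan2(.99,.1417))
```

```text
[[566.3987598  141.3033246  128.        ]
 [546.64272883 144.60989324 128.        ]
 [586.92022732 137.87296039 128.        ]]
turn first [ 0.0003  0.0002 -0.0005] then shift cm [11.354 -3.423 -2.483] | shift unturned [11.352 -3.427 -2.486]
turn first [-3.1413e+00  7.0000e-04  3.0000e-04] then shift cm [11.354  3.423  2.483] | shift unturned [11.352 -3.427 -2.486]
now [536.03 170.73 214.54] F [ 0.3 -0.3  0.7] tilt [-4.e-04  3.e-04 -1.e+00] jaw [1.414e-01 9.900e-01 2.000e-04] q6 -1.238 gap 94.88639998944026 2.1667
```

jog_arm(
  motion=[1,0,-1.3,-1.4,0,0,0,1,0,-1.2,-1.3,0,0,0,1,3.5,0,0,0,0,0,1,3.5,0,0,0,0,0,1,2.5,0,0,0,0,0],
)

```text
time_s: 2.58
eef_pos: [556.1, 141.0, 117.7]
tcp_rot: [0.534, -0.463, 0.534, 0.464]
contact_force: [-0.2, 0.4, -0.1]
finger_gap: 95.3
```

jog_arm(
  motion=[0.6,1.2,0,0,0,0,0,0.2,0.4,0,0,0,0,0,0,0,0,0,0,0,0,0,0,0,0,0,0,0,0,0,0,0,0,0,0],
)

```text
time_s: 3.0
eef_pos: [557.8, 140.4, 104.9]
tcp_rot: [0.535, -0.464, 0.533, 0.463]
contact_force: [0.5, 0.6, 0.1]
finger_gap: 67.2
```

jog_arm(
  motion=[0,0,0,0,0,0,0,0,0,0,0,0,0,0,0,0,0,0,0,0,0],
)

```text
time_s: 3.25
eef_pos: [557.6, 139.9, 104.3]
tcp_rot: [0.535, -0.463, 0.534, 0.463]
contact_force: [-0.2, -0.0, 0.1]
finger_gap: 47.2
```

jog_arm(
  motion=[0,0,0,0,0,0,0,0,0,0,0,0,0,0,0,0,0,0,0,0,0,0,0,0,0,0,0,0,0,0,0,0,0,0,0],
)

```text
time_s: 3.67
eef_pos: [557.5, 139.8, 103.6]
tcp_rot: [0.534, -0.463, 0.534, 0.463]
contact_force: [-0.0, 2.5, 0.1]
finger_gap: 13.8
```

jog_arm(
  motion=[0,0,0,0,0,0,0,0,0,0,0,0,0,0,0,0,0,0,0,0,0],
)

```text
time_s: 3.92
eef_pos: [557.5, 139.8, 103.6]
tcp_rot: [0.534, -0.463, 0.534, 0.463]
contact_force: [0.7, -0.6, -0.3]
finger_gap: 14.1
```

jog_arm(
  motion=[0,0,0,-1,0,0,0,0,0,0,-2,0,0,0,0,0,0,-2,0,0,0,0,0,0,-2,0,0,0,0,0,0,-2,0,0,0],
)

```text
time_s: 4.33
eef_pos: [543.9, 50.0, 103.6]
tcp_rot: [0.534, -0.463, 0.534, 0.464]
contact_force: [-1.3, 3.6, 0.2]
finger_gap: 14.1
```

jog_arm(
  motion=[0,0,0,-2,0,0,0,0,0,0,-2,0,0,0,0,0,0,-2,0,0,0,0,0,0,-2,0,0,0,0,0,0,-2,0,0,0],
)

```text
time_s: 4.75
eef_pos: [529.0, -48.9, 103.6]
tcp_rot: [0.534, -0.462, 0.535, 0.464]
contact_force: [-3.7, 3.8, 3.2]
finger_gap: 13.8
```

jog_arm(
  motion=[0,0,0,-2,0,0,0,0,0,0,-2,0,0,0,0,0,0,-1.5,0,0,0,0,0,0,-1,0,0,0,0,0,0,-0.5,0,0,0],
)

```text
time_s: 5.17
eef_pos: [518.6, -118.5, 103.6]
tcp_rot: [0.534, -0.462, 0.535, 0.464]
contact_force: [-8.8, 4.6, 6.9]
finger_gap: 13.7
```

jog_arm(
  motion=[0,0,0,0,0,0,0,0,0,0,0,0,0,0],
)

```text
time_s: 5.33
eef_pos: [518.7, -118.1, 103.6]
tcp_rot: [0.534, -0.462, 0.535, 0.464]
contact_force: [-9.9, -0.9, 6.8]
finger_gap: 14.0
```

jog_arm(
  motion=[0,0,0.15,-0.5,0,0,0,0,0,0.1,-0.5,0,0,0,0,0,0,-0.3,0,0,0,0,0,0,-0.1,0,0,0,0,0,0,0,0,0,0],
)

```text
time_s: 5.75
eef_pos: [517.4, -125.2, 103.5]
tcp_rot: [0.537, -0.461, 0.532, 0.465]
contact_force: [19.1, 58.6, 0.9]
finger_gap: 16.5
```

jog_arm(
  motion=[0,0,0,-0.1,0,0,0,0,0,0,-0.1,0,0,0,0,0,0,-0.1,0,0,0,0,0,0,0,0,0,0],
)

```text
time_s: 6.08
eef_pos: [517.1, -127.8, 103.5]
tcp_rot: [0.537, -0.461, 0.532, 0.465]
contact_force: [19.9, 57.4, 0.6]
finger_gap: 21.6
```

jog_arm(
  motion=[0,0,0,0.4,0,0,0,0,0,0,0.3,0,0,0,0,0,0,0,0,0,0],
)

```text
time_s: 6.33
eef_pos: [517.7, -123.9, 103.6]
tcp_rot: [0.536, -0.463, 0.533, 0.464]
contact_force: [10.6, 31.0, -0.5]
finger_gap: 14.0
```

Run:
```python
from h import *
goto([0,0,0],0)
c=cam('top'); save(c,'top2.png',1.4)
c=cam('scene'); save(c,'scene2.png',1.4)
```

```text
turn first [ 1.4288  0.0042 -0.0022] then shift cm [ 10.356  12.388 -51.769] | shift unturned [10.323 53.011  4.893]
turn first [-1.7128  0.0022  0.0043] then shift cm [ 10.356 -12.388  51.769] | shift unturned [10.323 53.011  4.893]
now [ 517.69 -123.88  103.56] F [10.6 31.  -0.5] tilt [ 0.0016  0.004  -1.    ] jaw [0.1415 0.9899 0.0042] q6 -1.795 gap 14.024973628204007 6.3333
```

View pics/top2.png

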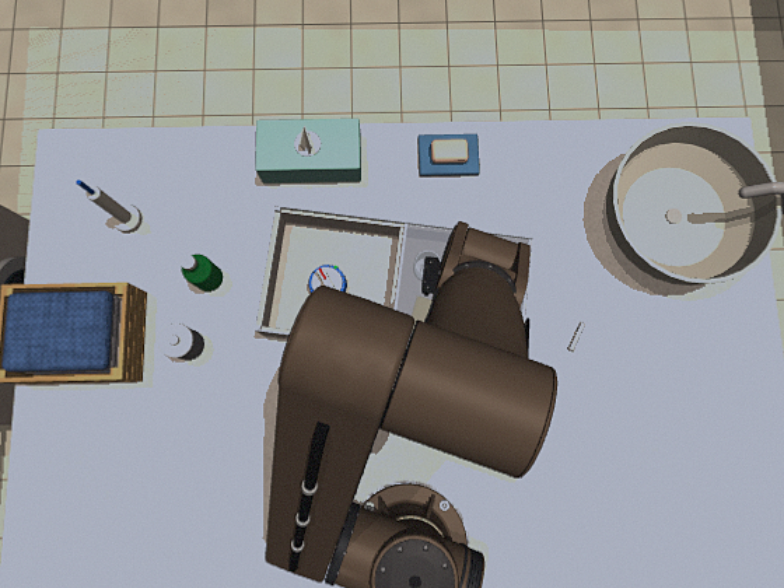

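View pics/scene2.png

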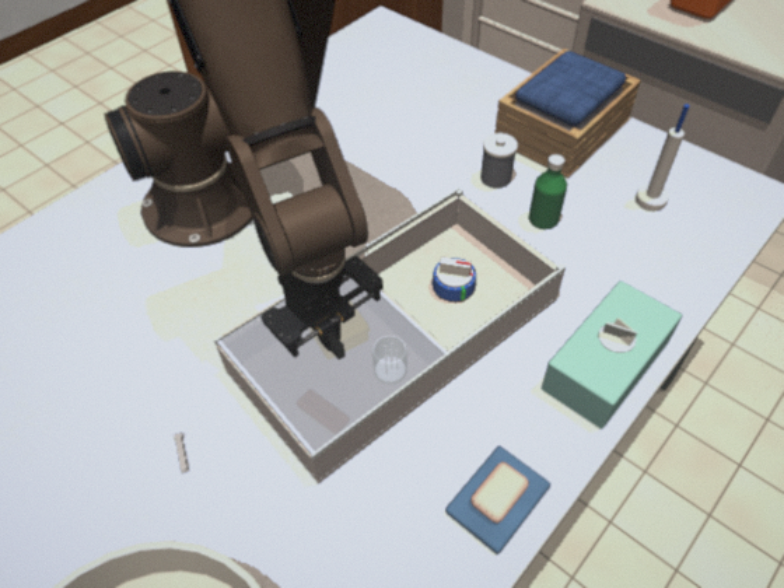

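jog_arm(
  motion=[0.3,0,0,0.2,0,0,0,0.5,0,0,0,0,0,0,0.5,0,0,0,0,0,0,0.5,0,0,0,0,0,0,0.5,-2,0,0,0,0,0],
)

```text
time_s: 6.85
eef_pos: [515.7, -125.3, 121.3]
tcp_rot: [0.533, -0.462, 0.535, 0.465]
contact_force: [-0.1, 0.1, -0.0]
finger_gap: 42.0
```

jog_arm(
  motion=[0.5,-3,0,0,0,0,0,0.5,-3,0,0,0,0,0,0.5,-3,0,0,0,0,0,0.5,0,0,3,0,0,0,0.5,0,0,3,0,0,0],
)

```text
time_s: 7.27
eef_pos: [526.1, -66.7, 215.5]
tcp_rot: [0.536, -0.464, 0.534, 0.461]
contact_force: [0.0, -0.1, -1.0]
finger_gap: 47.7
```

Run:
```python
from h import *
goto([0,0,0],0)
c=cam('scene'); i=cv2.cvtColor(c['color'][150:350,140:410],cv2.COLOR_RGB2BGR); cv2.imwrite('pics/s3.png',cv2.resize(i,None,fx=2.95,fy=2.95,interpolation=cv2.INTER_CUBIC))
c=cam('wrist'); save(c,'w3.png',1.4)
```

```text
turn first [1.4259 0.0022 0.0036] then shift cm [ 21.548   6.669 -52.612] | shift unturned [21.346 53.105 -0.986]
turn first [-1.7157 -0.0037  0.0023] then shift cm [21.548 -6.669 52.612] | shift unturned [21.346 53.105 -0.986]
now [526.12 -66.69 215.48] F [ 0.  -0.1 -1. ] tilt [ 0.0037 -0.0012 -1.    ] jaw [ 1.444e-01  9.895e-01 -6.000e-04] q6 -1.676 gap 47.6545734908531 7.2667
```

View pics/s3.png

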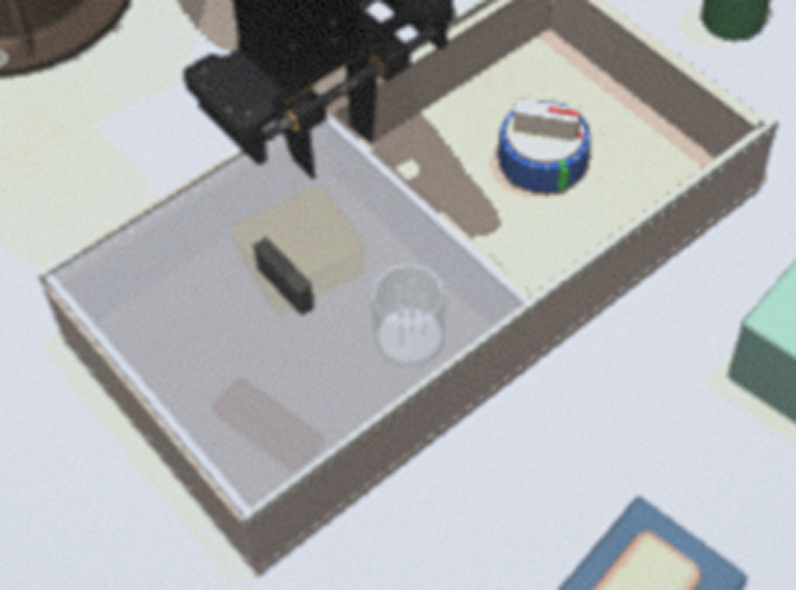

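View pics/w3.png

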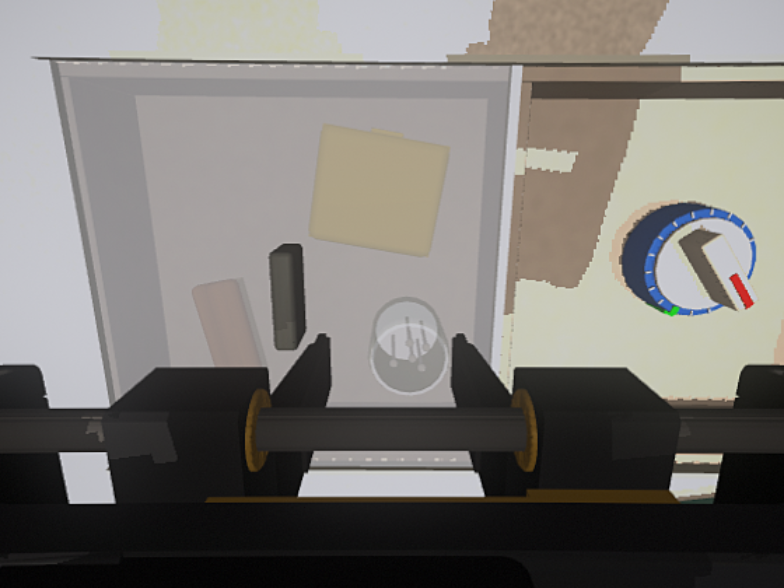

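Run:
```python
from h import *
c=cam('wrist'); w=ray(c,np.array([[700,262]])/1.4,50);print(w, ray(c,np.array([[722,266]])/1.4,82))
p=w[0].copy();p[2]=215; goto(p,np.arctan2(.99,.1417))
for n in ('top','scene'):
    c=cam(n); hsv=cv2.cvtColor(c['color'],cv2.COLOR_RGB2HSV)
    q=proj(c,[w[0]])[0]; u,v=q.astype(int); a=30
    s=hsv[v-a:v+a,u-a:u+a]; m=((s[...,0]>105)&(s[...,0]<128)&(s[...,1]>140)).astype(np.uint8)
    k,l,st,ce=cv2.connectedComponentsWithStats(m); print(n,q,st[1:][st[1:,4]>15])
    pts=np.argwhere(m)[:,::-1]+[u-a,v-a]
    e=cv2.fitEllipse(cv2.convexHull(pts.astype(np.float32))); print(e, ray(c,[e[0]],50))
```

```text
[[551.28814218 160.33414815  50.        ]] [[546.5569577  154.13407516  82.        ]]
turn first [ 0.0023 -0.0001  0.0005] then shift cm [-0.114  0.644 22.663] | shift unturned [-0.117  0.592 22.664]
turn first [-3.1393e+00 -7.0000e-04 -2.0000e-04] then shift cm [ -0.114  -0.644 -22.663] | shift unturned [-0.117  0.592 22.664]
now [525.56 -64.92 213.86] F [-0.5  0.6 -0.1] tilt [ 4.e-04 -2.e-04 -1.e+00] jaw [ 1.394e-01  9.902e-01 -1.000e-04] q6 -1.678 gap 47.59323405940697 7.4167
top [233.50823698 201.83488672] [[ 18  21  27  24 125]]
((233.63180541992188, 202.4339599609375), (25.779752731323242, 26.865394592285156), 140.30575561523438) [[549.4209195  159.96724303  50.        ]]
scene [324.2057845  193.98403652] []
((324.21221923828125, 196.5648193359375), (26.9952449798584, 31.8094482421875), 40.75265884399414) [[556.71414725 153.44034692  50.        ]]
```

jog_arm(
  motion=[0.5,0,0.1,3.8,0,0,0,0.5,0,0.1,3.8,0,0,0,0.5,0,0.1,3.8,0,0,0,0.5,0,0.1,3.8,0,0,0,0.5,0,0.1,3.8,0,0,0],
)

```text
time_s: 7.93
eef_pos: [547.7, 123.5, 213.5]
tcp_rot: [0.534, -0.463, 0.535, 0.463]
contact_force: [1.2, -0.1, 0.4]
finger_gap: 47.6
```

jog_arm(
  motion=[0.5,0,0,3.6,0,0,0,0.5,0,0,0,-0.12,0,0,0.5,0,0,0,-0.12,0,0,0.5,0,0,0,-0.12,0,0,0.5,0,0,0,-0.12,0,0],
)

```text
time_s: 8.35
eef_pos: [552.9, 157.8, 213.2]
tcp_rot: [0.407, -0.578, 0.407, 0.578]
contact_force: [-0.4, -0.2, -0.4]
finger_gap: 47.5
```

jog_arm(
  motion=[0.5,0,0,0,-0.12,0,0,0.5,0,0,0,0,0,0,0.5,0,0,0,0,0,0],
)

```text
time_s: 8.6
eef_pos: [552.9, 157.8, 213.4]
tcp_rot: [0.375, -0.599, 0.375, 0.6]
contact_force: [0.1, -0.1, -0.1]
finger_gap: 47.4
```

Run:
```python
from h import *
goto([550,159,215],np.radians(125))
c=cam('wrist'); save(c,'w4.png',1.4); print(proj(c,[[550,159,82]])*1.4)
```

```text
turn first [-1.576e-01  1.000e-04 -3.000e-04] then shift cm [-0.161  0.162  0.265] | shift unturned [-0.161  0.202  0.237]
turn first [ 2.984e+00 -5.000e-04 -1.000e-04] then shift cm [-0.161 -0.162 -0.265] | shift unturned [-0.161  0.202  0.237]
now [552.85 157.76 213.39] F [ 0.1 -0.1 -0.1] tilt [-3.e-04 -1.e-04 -1.e+00] jaw [-4.379e-01  8.990e-01  1.000e-04] q6 -1.861 gap 47.385243766789266 8.6
[[393.81413778 277.74477295]]
```

View pics/w4.png

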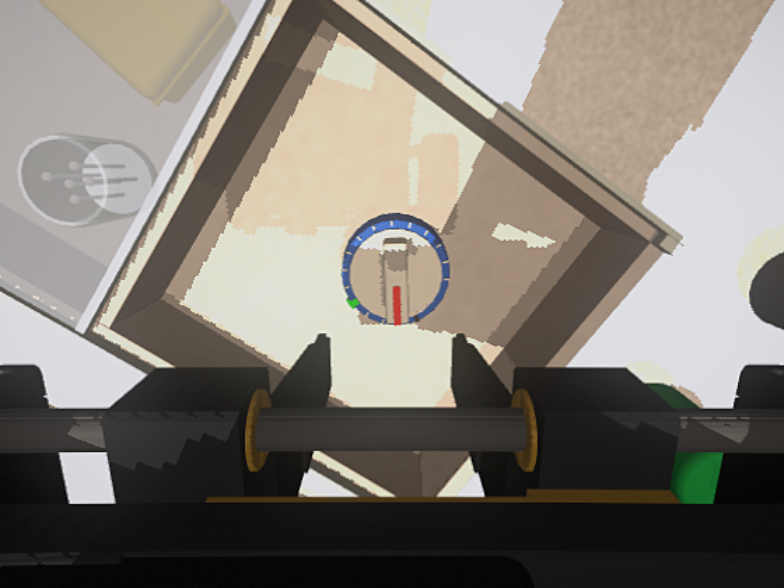

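```bash
cat > t.py <<'E'
from h import *
def meas(save_as=None):
    c=cam('wrist'); im=c['color'].astype(int); hsv=cv2.cvtColor(c['color'],cv2.COLOR_RGB2HSV)
    r=((im[...,0]>130)&(im[...,1]<70)&(im[...,2]<70)).astype(np.uint8)
    k,l,st,ce=cv2.connectedComponentsWithStats(r); 
    j=1+np.argmax(st[1:,4]); pts=np.argwhere(l==j)[:,::-1]
    P=ray(c,pts,82)[:,:2]; m=P.mean(0); w,V=np.linalg.eigh(np.cov((P-m).T)); d=V[:,1]; t=(P-m)@d
    print('red n',st[j,4],'mid',m.round(1),'dir deg',np.degrees(np.arctan2(d[1],d[0])).round(1),'len',np.ptp(t).round(1))
    rel={}
    b=((hsv[...,0]>105)&(hsv[...,0]<125)&(hsv[...,1]>130)&(hsv[...,2]>60)).astype(np.uint8)
    k2,l2,st2,ce2=cv2.connectedComponentsWithStats(cv2.morphologyEx(b,cv2.MORPH_CLOSE,np.ones((5,5))))
    j=1+np.argmax(st2[1:,4]); hull=cv2.convexHull(np.argwhere(l2==j)[:,::-1].astype(np.float32)); e=cv2.fitEllipse(hull); print('blue',st2[j],e, 'ctr z50',ray(c,[e[0]],50).round(1))
    g=((hsv[...,0]>45)&(hsv[...,0]<75)&(hsv[...,1]>150)&(hsv[...,2]>80)).astype(np.uint8)
    k3,l3,st3,ce3=cv2.connectedComponentsWithStats(g)
    for i in range(1,k3):
        if 8<st3[i,4]<200: print('green',st3[i],ce3[i].round(1),ray(c,[ce3[i]],50).round(1))
    if save_as: save(c,save_as,1.4)
    return c
E
python3 - <<'E'
from t import *
c=meas()
print(ray(c,np.array([[396.5,286],[398,325],[397,266]])/1.4,82))
E
```

```text
red n 112 mid [566.5 169. ] dir deg -151.0 len 25.9
blue [249 157  72  70 603] ((283.5904846191406, 192.4778289794922), (69.98802185058594, 74.72894287109375), 130.3773193359375) ctr z50 [[550.1 162.1  50. ]]
green [248 213   8   7  33] [251.8 215.9] [[587.2 143.2  50. ]]
[[554.28611406 163.294812    82.        ]
 [578.61170901 176.38700054  82.        ]
 [541.86949366 157.56544419  82.        ]]
```

jog_arm(
  motion=[0.3,0,-0.3,0.35,-0.05,0,0,0.3,3.5,0,0,0,0,0,0.3,3.5,0,0,0,0,0,0.3,3,0,0,0,0,0,0.3,1.5,0,0,0,0,0],
)

```text
time_s: 9.12
eef_pos: [552.4, 162.7, 95.4]
tcp_rot: [0.358, -0.608, 0.36, 0.61]
contact_force: [0.0, -0.1, -0.6]
finger_gap: 28.9
```

jog_arm(
  motion=[0.3,0,0,0,0,0,0,0.3,0,0,0,0,0,0],
)

```text
time_s: 9.28
eef_pos: [553.8, 163.0, 98.4]
tcp_rot: [0.359, -0.609, 0.359, 0.61]
contact_force: [0.3, 0.1, 0.7]
finger_gap: 28.7
```

Run:
```python
from t import *
goto([554,162,75],np.radians(119))
c=meas('w5.png')
```

```text
turn first [ 0.0001  0.0004 -0.0011] then shift cm [ 2.345  0.027 -0.096] | shift unturned [ 2.345  0.025 -0.097]
turn first [-3.1415e+00  1.7000e-03  6.0000e-04] then shift cm [ 2.345 -0.027  0.096] | shift unturned [ 2.345  0.025 -0.097]
now [553.77 162.98  98.45] F [0.3 0.1 0.7] tilt [-1.1e-03 -2.0e-04 -1.0e+00] jaw [-4.849e-01  8.746e-01  4.000e-04] q6 -1.905 gap 28.684714185322196 9.2833
red n 299 mid [566.3 168.9] dir deg -152.0 len 26.0
blue [229 172  72  31 659] ((265.2165222167969, 188.4302978515625), (29.777130126953125, 72.44861602783203), 73.82173156738281) ctr z50 [[533.1 141.2  50. ]]
green [225 250  11  10  49] [229.8 254.2] [[587.1 141.8  50. ]]
```

View pics/w5.png

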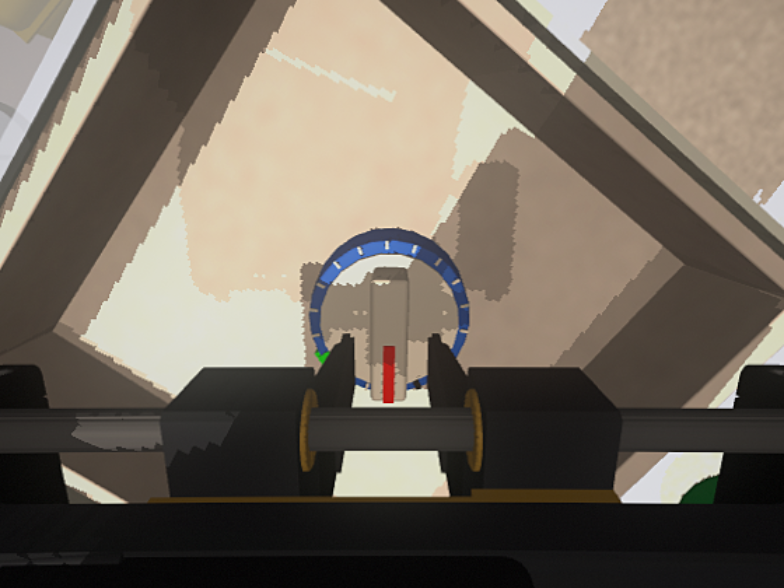

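jog_arm(
  motion=[0.3,1,0,-0.1,0.015,0,0,0.3,1.5,0,0,0,0,0,0.3,1,0,0,0,0,0,0.3,0,0,0,0,0,0,0.3,0,0,0,0,0,0],
)

```text
time_s: 9.75
eef_pos: [554.2, 162.3, 63.7]
tcp_rot: [0.363, -0.607, 0.363, 0.607]
contact_force: [0.1, -0.1, 0.3]
finger_gap: 28.3
```

Run:
```python
from t import *
goto([553.9,162.3,60],np.radians(118))
c=cam('wrist'); i=cv2.cvtColor(c['color'][220:360,180:380],cv2.COLOR_RGB2BGR); cv2.imwrite('pics/w6.png',cv2.resize(i,None,fx=4,fy=4,interpolation=0))
```

```text
turn first [ 0.004   0.0002 -0.0003] then shift cm [0.367 0.027 0.017] | shift unturned [0.367 0.027 0.017]
turn first [-3.1375e+00  4.0000e-04  2.0000e-04] then shift cm [ 0.367 -0.027 -0.017] | shift unturned [0.367 0.027 0.017]
now [554.22 162.28  63.67] F [ 0.1 -0.1  0.3] tilt [-3.e-04  0.e+00 -1.e+00] jaw [-4.73e-01  8.81e-01  2.00e-04] q6 -1.893 gap 28.283860826916023 9.75
```

View pics/w6.png

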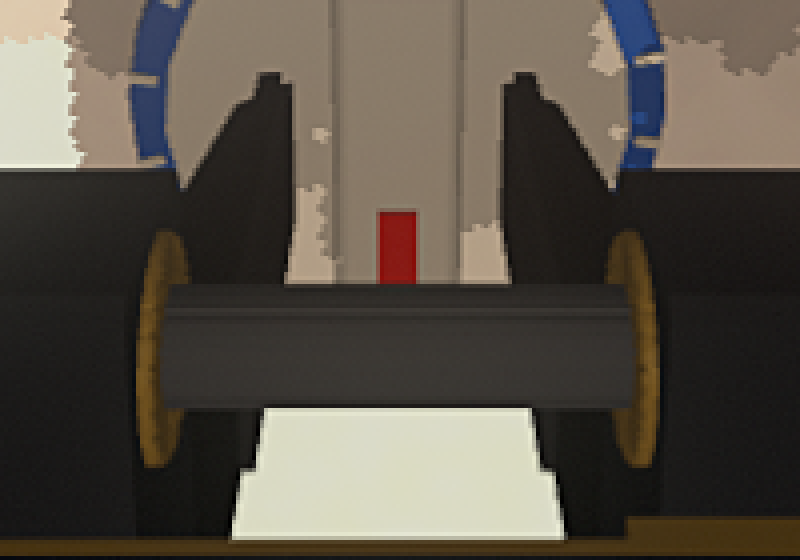

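jog_arm(
  motion=[0.22,0.4,0,0,0,0,0,0.2,0.2,0,0,0,0,0,0.19,0,0,0,0,0,0,0.18,0,0,0,0,0,0,0.18,0,0,0,0,0,0],
)

```text
time_s: 10.22
eef_pos: [554.3, 162.3, 57.8]
tcp_rot: [-0.363, 0.607, -0.363, -0.607]
contact_force: [0.3, -0.5, -0.1]
finger_gap: 17.3
```

jog_arm(
  motion=[0.17,0,0,0,0,0,0,0.16,0,0,0,0,0,0,0.15,0,0,0,0,0,0,0.14,0,0,0,0,0,0,0.1,0,0,0,0,0,0],
)

```text
time_s: 10.63
eef_pos: [554.3, 162.3, 57.8]
tcp_rot: [-0.363, 0.607, -0.363, -0.607]
contact_force: [-0.1, -0.0, 1.2]
finger_gap: 15.8
```

jog_arm(
  motion=[0,0,0,0,0,0,0,0,0,0,0,0,0,0,0,0,0,0,0,0,0],
)

```text
time_s: 10.88
eef_pos: [554.3, 162.3, 57.8]
tcp_rot: [-0.363, 0.607, -0.363, -0.607]
contact_force: [0.5, 0.3, 2.8]
finger_gap: 15.8
```

Run:
```python
from t import *
goto([553.9,162.3,55],np.radians(118)); print(robot.state()['wrist_torque'])
```

```text
turn first [ 0.0045 -0.      0.0003] then shift cm [0.279 0.036 0.014] | shift unturned [0.279 0.037 0.014]
turn first [-3.1371e+00 -5.0000e-04 -0.0000e+00] then shift cm [ 0.279 -0.036 -0.014] | shift unturned [0.279 0.037 0.014]
now [554.29 162.35  57.79] F [0.5 0.3 2.8] tilt [ 3.e-04  1.e-04 -1.e+00] jaw [-0.4734  0.8808 -0.    ] q6 -1.894 gap 15.757900160891552 10.8833
[ 0.09888374  0.09748476 -0.04142695]
```

Gripped and centred. Now press in small steps.

jog_arm(
  motion=[0,0.02,0,0,0,0,0,0,0,0,0,0,0,0,0,0,0,0,0,0,0],
)

```text
time_s: 11.13
eef_pos: [554.3, 162.3, 57.8]
tcp_rot: [-0.363, 0.607, -0.363, -0.607]
contact_force: [-1.3, 0.2, 4.6]
finger_gap: 15.7
```

jog_arm(
  motion=[0,0.02,0,0,0,0,0,0,0,0,0,0,0,0,0,0,0,0,0,0,0],
)

```text
time_s: 11.38
eef_pos: [554.3, 162.3, 57.7]
tcp_rot: [-0.363, 0.607, -0.363, -0.607]
contact_force: [-2.5, 0.2, 7.1]
finger_gap: 16.0
```

jog_arm(
  motion=[0,0.03,0,0,0,0,0,0,0,0,0,0,0,0,0,0,0,0,0,0,0],
)

```text
time_s: 11.63
eef_pos: [554.3, 162.4, 57.7]
tcp_rot: [-0.363, 0.607, -0.363, -0.607]
contact_force: [-1.8, -0.5, 11.4]
finger_gap: 15.8
```

jog_arm(
  motion=[0,0.02,0,0,0,0,0,0,0,0,0,0,0,0,0,0,0,0,0,0,0],
)

```text
time_s: 11.88
eef_pos: [554.4, 162.3, 57.7]
tcp_rot: [-0.363, 0.607, -0.363, -0.607]
contact_force: [-3.0, 0.2, 13.2]
finger_gap: 16.0
```

jog_arm(
  motion=[0,0.02,0,0,0,0,0,0,0,0,0,0.02,0,0,0,0,0,0,0.03,0,0,0,0,0,0,0.03,0,0,0,0,0,0,0,0,0],
)

```text
time_s: 12.3
eef_pos: [554.4, 162.3, 57.6]
tcp_rot: [-0.387, 0.592, -0.387, -0.591]
contact_force: [-2.6, -1.9, 14.8]
finger_gap: 15.9
```

Run:
```python
from t import *
goto([553.9,162.3,55],np.radians(118)); print(robot.state()['wrist_torque'])
```

```text
turn first [-0.0768 -0.0004  0.0009] then shift cm [0.265 0.042 0.025] | shift unturned [0.265 0.044 0.022]
turn first [3.0648e+00 1.4000e-03 7.0000e-04] then shift cm [ 0.265 -0.042 -0.025] | shift unturned [0.265 0.044 0.022]
now [554.39 162.28  57.65] F [-2.6 -1.9 14.8] tilt [ 0.001  0.    -1.   ] jaw [-4.003e-01  9.164e-01 -4.000e-04] q6 -1.812 gap 15.903190018471374 12.3
[-0.15666378  0.69881154  0.06931703]
```

jog_arm(
  motion=[0,0,0,0,0.04,0,0,0,0,0,0,0.04,0,0,0,0,0,0,0.04,0,0,0,0,0,0,0.04,0,0,0,0,0,0,0.04,0,0],
)

```text
time_s: 12.72
eef_pos: [554.4, 162.1, 57.6]
tcp_rot: [-0.444, 0.55, -0.444, -0.55]
contact_force: [-2.9, -3.1, 14.1]
finger_gap: 16.2
```

Run:
```python
from t import *
goto([553.9,162.3,55],np.radians(118)); print(robot.state()['wrist_torque'])
c=meas('w7.png')
```

```text
turn first [-0.2767 -0.0006  0.0009] then shift cm [0.264 0.038 0.045] | shift unturned [0.264 0.049 0.033]
turn first [2.8649e+00 1.3000e-03 9.0000e-04] then shift cm [ 0.264 -0.038 -0.045] | shift unturned [0.264 0.049 0.033]
now [554.45 162.08  57.64] F [-2.9 -3.1 14.1] tilt [ 1.1e-03 -3.0e-04 -1.0e+00] jaw [-2.104e-01  9.776e-01 -5.000e-04] q6 -1.612 gap 16.188953004241153 12.7167
[-0.60827807  0.64286012  0.19796956]
red n 110 mid [558.  162.9] dir deg -167.9 len 5.4
blue [ 229  184  119   78 1454] ((284.45758056640625, 234.00088500976562), (103.13018798828125, 128.1473388671875), 99.7631607055664) ctr z50 [[543.3 163.1  50. ]]
```

View pics/w7.png

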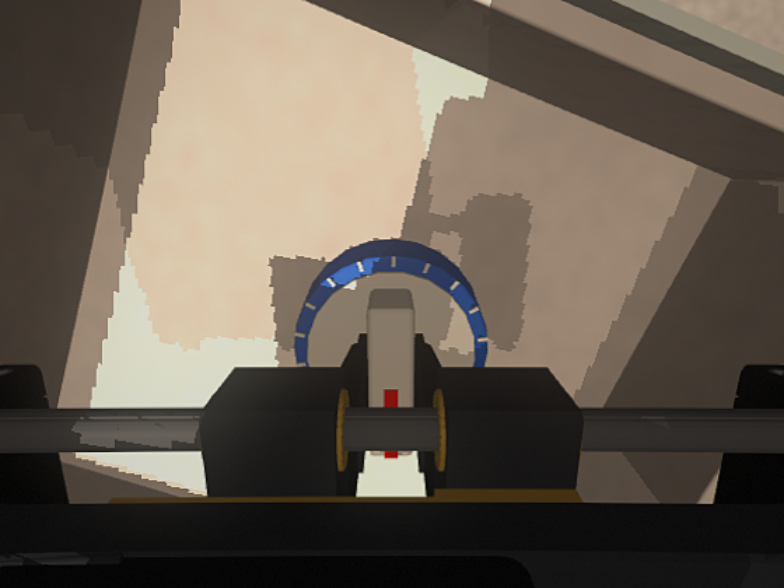

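```bash
cat > g.py <<'E'
from t import *
for n in ('scene','top'):
    c=cam(n); im=c['color'].astype(int); q=proj(c,[[554,162,50]])[0].astype(int); a=25
    s=im[q[1]-a:q[1]+a,q[0]-a:q[0]+a]; w=np.clip(s[...,1]-np.maximum(s[...,0],s[...,2])-15,0,None)
    yy,xx=np.mgrid[-a:a,-a:a]
    if w.sum()>0: print(n,'green',w.sum(),(w*xx).sum()/w.sum()+q[0],(w*yy).sum()/w.sum()+q[1])
    cv2.imwrite('pics/g_%s_%d.png'%(n,robot.state()['time_s']*100),cv2.resize(cv2.cvtColor(c['color'][q[1]-a:q[1]+a,q[0]-a:q[0]+a],cv2.COLOR_RGB2BGR),None,fx=8,fy=8,interpolation=0))
E
python3 g.py; ls pics
python3 - <<'E'
import cv2,numpy as np
# earlier scene image (scene2.png at 1.4x)
im=cv2.resize(cv2.imread('pics/scene2.png'),(560,420),interpolation=cv2.INTER_AREA).astype(int)
s=im[170:220,300:350]; w=np.clip(s[...,1]-np.maximum(s[...,0],s[...,2])-15,0,None); yy,xx=np.mgrid[0:50,0:50]
print(w.sum(),(w*xx).sum()/w.sum()+300,(w*yy).sum()/w.sum()+170)
E
```

```text
scene green 758 330.4947229551451 209.19129287598943
crop_scene.png
crop_top.png
g_scene_1281.png
g_top_1286.png
s3.png
scene0.png
scene2.png
top0.png
top2.png
w1.png
w3.png
w4.png
w5.png
w6.png
w7.png
wrist0.png
730 330.4958904109589 209.06164383561645
```

jog_arm(
  motion=[0,0,0,0,0.05,0,0,0,0,0,0,0.05,0,0,0,0,0,0,0.05,0,0,0,0,0,0,0.05,0,0,0,0,0,0,0.05,0,0],
)

```text
time_s: 13.28
eef_pos: [554.5, 161.8, 57.6]
tcp_rot: [0.51, -0.491, 0.509, 0.49]
contact_force: [-2.0, -5.7, 15.0]
finger_gap: 15.8
```

jog_arm(
  motion=[0,0,0,0,0.05,0,0,0,0,0,0,0.05,0,0,0,0,0,0,0.05,0,0,0,0,0,0,0.05,0,0,0,0,0,0,0,0,0],
)

```text
time_s: 13.7
eef_pos: [554.5, 161.6, 57.7]
tcp_rot: [0.556, -0.437, 0.556, 0.436]
contact_force: [-2.9, -6.7, 14.6]
finger_gap: 15.9
```

```bash
python3 g.py
python3 - <<'E'
from t import *
goto([553.9,162.3,55],np.radians(-31+90)); print(robot.state()['wrist_torque'])
c=meas('w8.png')
E
```

```text
scene green 966 330.4648033126294 208.81573498964804
turn first [ 3.042e-01 -3.000e-04  1.100e-03] then shift cm [0.267 0.083 0.03 ] | shift unturned [0.266 0.07  0.054]
turn first [-2.8374e+00 -1.6000e-03 -4.0000e-04] then shift cm [ 0.267 -0.083 -0.03 ] | shift unturned [0.266 0.07  0.054]
now [554.45 161.62  57.67] F [-2.1 -6.5 15.2] tilt [ 9.e-04 -7.e-04 -1.e+00] jaw [ 2.347e-01  9.721e-01 -5.000e-04] q6 -1.163 gap 15.842609144837295 13.8
[-1.32983784  0.66508477 -0.16320934]
red n 110 mid [557.9 161. ] dir deg 166.3 len 5.4
blue [ 211  183  136   79 1861] ((278.919189453125, 246.21365356445312), (126.7630844116211, 136.37893676757812), 83.71766662597656) ctr z50 [[551.2 162.8  50. ]]
```

View pics/w8.png

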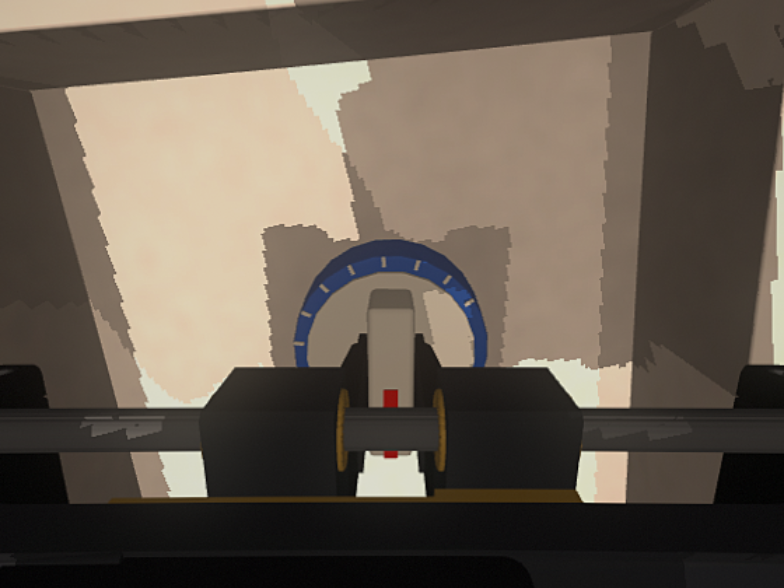

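jog_arm(
  motion=[0,0,0.01,-0.03,0,0,0,0,0,0.01,-0.02,0,0,0,0,0,0,0,0,0,0],
)

```text
time_s: 14.1
eef_pos: [554.4, 161.5, 57.7]
tcp_rot: [0.556, -0.438, 0.555, 0.437]
contact_force: [-1.5, -4.0, 13.3]
finger_gap: 15.6
```

jog_arm(
  motion=[0,0,0,0,0.05,0,0,0,0,0,0,0.05,0,0,0,0,0,0,0.05,0,0,0,0,0,0,0.05,0,0,0,0,0,0,0.05,0,0],
)

```text
time_s: 14.52
eef_pos: [554.3, 161.3, 57.7]
tcp_rot: [0.606, -0.365, 0.606, 0.364]
contact_force: [-1.8, -5.9, 14.5]
finger_gap: 15.8
```

jog_arm(
  motion=[0,0,0,0,0.04,0,0,0,0,0,0,0,0,0,0,0,0,0,0,0,0],
)

```text
time_s: 14.77
eef_pos: [554.3, 161.2, 57.6]
tcp_rot: [0.613, -0.353, 0.613, 0.352]
contact_force: [-2.2, -5.3, 14.0]
finger_gap: 15.8
```

```bash
python3 g.py
python3 - <<'E'
from t import *
goto([553.9,162.3,55],np.radians(-31+90)); print(robot.state()['wrist_torque'])
E
```

```text
scene green 962 330.495841995842 208.8846153846154
turn first [0.0142 0.0002 0.0014] then shift cm [0.265 0.09  0.073] | shift unturned [0.264 0.089 0.074]
turn first [-3.1274e+00 -2.1000e-03  2.0000e-04] then shift cm [ 0.265 -0.09  -0.073] | shift unturned [0.264 0.089 0.074]
now [554.3  161.21  57.65] F [-1.6 -6.1 14.1] tilt [ 1.2e-03 -6.0e-04 -1.0e+00] jaw [5.028e-01 8.644e-01 1.000e-04] q6 -0.874 gap 15.971381999344285 14.8667
[-1.18555133  0.48540179 -0.15841676]
```

```bash
cd pics; python3 -c "
import cv2,glob,numpy as np
f=sorted(glob.glob('g_scene*'))[-1];g=sorted(glob.glob('g_top*'))[-1]
cv2.imwrite('gg.png',np.hstack([cv2.imread(f),cv2.imread(g)]))"
```

```text
(no output)
```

View pics/gg.png

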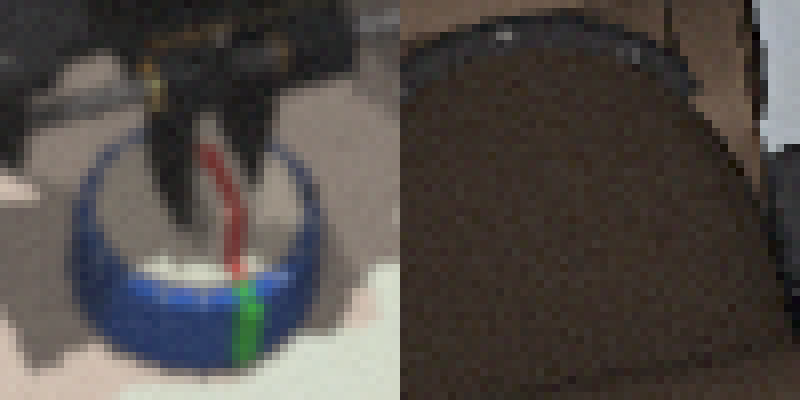

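Run:
```python
from t import *
c=cam('scene'); q=proj(c,[[554,162,50]])[0].astype(int); print(q, 'red end col', 237/8+q[0]-25-.0, 'green',330.5)
for C in ([554.2,162.3],[553.2,161.8],[555,162]):
  for a in np.radians([-26,-29,-32,-35]):
    d=np.array([np.cos(a),np.sin(a)])
    g=proj(c,[[*(np.array(C)+42*d),z] for z in (31,50)]); r=proj(c,[[*(np.array(C)+28*d),z] for z in (56,70,82)])
    print(C,np.degrees(a).round(),g.round(1).tolist(),r.round(1).tolist())
```

```text
[325 194] red end col 329.625 green 330.5
[554.2, 162.3] -26.0 [[332.3, 210.3], [332.8, 205.6]] [[330.5, 200.2], [330.8, 196.7], [331.1, 193.6]]
[554.2, 162.3] -29.0 [[331.6, 210.5], [332.0, 205.9]] [[330.0, 200.4], [330.3, 196.8], [330.6, 193.8]]
[554.2, 162.3] -32.0 [[330.8, 210.7], [331.2, 206.1]] [[329.5, 200.5], [329.8, 197.0], [330.1, 193.9]]
[554.2, 162.3] -35.0 [[329.9, 210.9], [330.4, 206.3]] [[328.9, 200.7], [329.2, 197.1], [329.5, 194.0]]
[553.2, 161.8] -26.0 [[331.9, 210.2], [332.4, 205.5]] [[330.1, 200.1], [330.4, 196.6], [330.7, 193.5]]
[553.2, 161.8] -29.0 [[331.1, 210.4], [331.6, 205.8]] [[329.6, 200.3], [329.9, 196.8], [330.2, 193.7]]
[553.2, 161.8] -32.0 [[330.3, 210.6], [330.8, 206.0]] [[329.0, 200.4], [329.3, 196.9], [329.6, 193.8]]
[553.2, 161.8] -35.0 [[329.5, 210.8], [330.0, 206.2]] [[328.5, 200.6], [328.8, 197.0], [329.1, 193.9]]
[555, 162] -26.0 [[332.5, 210.5], [333.0, 205.8]] [[330.7, 200.4], [331.0, 196.9], [331.3, 193.8]]
[555, 162] -29.0 [[331.7, 210.7], [332.2, 206.1]] [[330.2, 200.6], [330.5, 197.1], [330.8, 194.0]]
[555, 162] -32.0 [[330.9, 211.0], [331.4, 206.3]] [[329.6, 200.8], [330.0, 197.2], [330.2, 194.1]]
[555, 162] -35.0 [[330.1, 211.1], [330.6, 206.5]] [[329.1, 200.9], [329.4, 197.3], [329.7, 194.3]]
```

jog_arm(
  motion=[0,0,-0.01,-0.03,-0.01,0,0,0,0,0,-0.02,-0.01,0,0,0,0,0,0,0,0,0],
)

```text
time_s: 15.17
eef_pos: [554.3, 161.2, 57.7]
tcp_rot: [0.61, -0.359, 0.609, 0.358]
contact_force: [-1.5, -2.3, 14.9]
finger_gap: 16.1
```

Run:
```python
from t import *
goto([553.9,162.3,55],np.radians(-31+90)); print(robot.state()['wrist_torque'])
```

```text
turn first [0.0345 0.001  0.0014] then shift cm [0.265 0.092 0.077] | shift unturned [0.265 0.09  0.08 ]
turn first [-3.107e+00 -2.300e-03  1.500e-03] then shift cm [ 0.265 -0.092 -0.077] | shift unturned [0.265 0.09  0.08 ]
now [554.29 161.17  57.65] F [-1.5 -2.3 14.9] tilt [ 1.7e-03  1.0e-04 -1.0e+00] jaw [0.4851 0.8744 0.001 ] q6 -0.895 gap 16.09944626385556 15.1667
[-0.50649281  0.35696385 -0.1356829 ]
```

jog_arm(
  motion=[0,0,-0.01,-0.02,0.03,0,0,0,0,0,0,0.01,0,0,0,0,0,0,0,0,0,0,0,0,0,-0.005,0,0,0,0,0,0,0,0,0],
)

```text
time_s: 15.58
eef_pos: [554.3, 161.1, 57.6]
tcp_rot: [0.616, -0.348, 0.615, 0.348]
contact_force: [-1.1, -2.6, 13.5]
finger_gap: 16.0
```

jog_arm(
  motion=[0.3,0,0,0,0,0,0,0.4,0,0,0,0,0,0,0.4,-0.1,0,0,0,0,0,0.4,-1,0,0,0,0,0,0.4,-3,0,0,0,0,0],
)

```text
time_s: 16.0
eef_pos: [552.0, 160.8, 95.2]
tcp_rot: [0.613, -0.347, 0.618, 0.349]
contact_force: [0.6, 0.4, -0.1]
finger_gap: 37.9
```

jog_arm(
  motion=[0.4,-3,0,0,0,0,0,0.4,-3.5,0,0,0,0,0,0.4,-3.5,0,0,0,0,0,0.4,0,0,0,0,0,0,0.4,0,0,0,0,0,0],
)

```text
time_s: 16.42
eef_pos: [554.2, 161.3, 199.9]
tcp_rot: [0.617, -0.348, 0.614, 0.348]
contact_force: [0.1, -0.3, -0.3]
finger_gap: 37.9
```

```bash
python3 g.py
python3 - <<'E'
from t import *
goto([553.9,162.3,55],np.radians(-31+90)); 
c=meas('w9.png')
E
```

```text
scene green 915 330.5016393442623 208.8896174863388
turn first [-0.0007 -0.0004 -0.0006] then shift cm [1.422e+01 7.000e-03 1.380e-01] | shift unturned [ 1.4219e+01 -2.0000e-03  1.4400e-01]
turn first [ 3.1409e+00 -1.0000e-03  6.0000e-04] then shift cm [ 1.422e+01 -7.000e-03 -1.380e-01] | shift unturned [ 1.4219e+01 -2.0000e-03  1.4400e-01]
now [553.25 161.08 197.2 ] F [1.1 0.2 0.3] tilt [-7.e-04 -0.e+00 -1.e+00] jaw [ 5.157e-01  8.568e-01 -4.000e-04] q6 -0.86 gap 38.07922975176257 16.5167
red n 106 mid [566.1 154.5] dir deg 148.8 len 25.4
blue [289 171  31  63 294] ((293.18798828125, 199.47044372558594), (50.27766799926758, 65.86152648925781), 19.15105438232422) ctr z50 [[562.8 172.2  50. ]]
green [278 235   7   2   9] [281.6 235.8] [[589.4 142.9  50. ]]
```

View pics/w9.png

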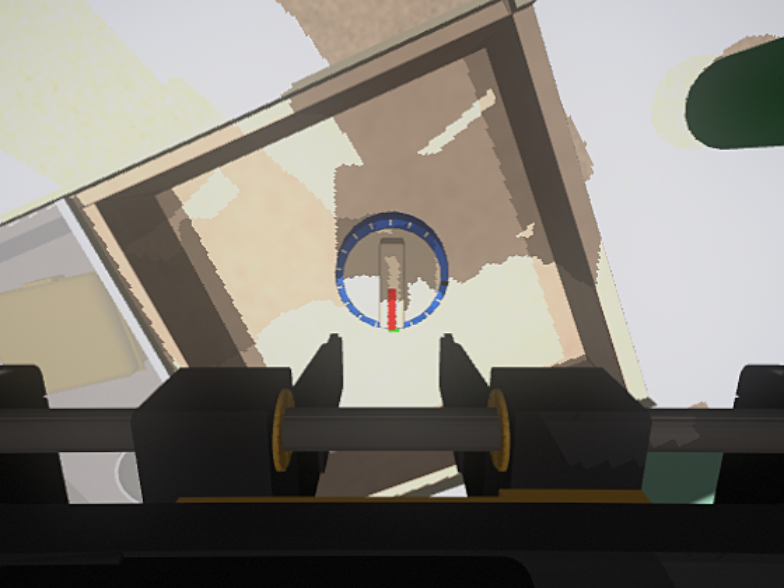

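jog_arm(
  motion=[0.4,0,-3,0,0,0,0,0.4,0,-3,0,0,0,0,0.4,0,-1,0,0,0,0,0.4,0,0,0,0,0,0,0.4,0,0,0,0,0,0],
)

```text
time_s: 16.98
eef_pos: [612.9, 124.9, 196.1]
tcp_rot: [0.615, -0.347, 0.617, 0.348]
contact_force: [-0.2, -0.1, -0.5]
finger_gap: 38.1
```

Run:
```python
from t import *
c=meas()
q=proj(c,[[554,162,60]])[0].astype(int);a=50
print(q-a)
cv2.imwrite('pics/w10.png',cv2.resize(cv2.cvtColor(c['color'][q[1]-a:q[1]+a,q[0]-a:q[0]+a],cv2.COLOR_RGB2BGR),None,fx=6,fy=6,interpolation=0))
```

```text
red n 155 mid [565.5 154.9] dir deg 149.0 len 24.7
blue [237  78  86  84 931] ((280.2551574707031, 120.59001159667969), (83.97846221923828, 86.05561065673828), 135.06069946289062) ctr z50 [[551.6 163.7  50. ]]
green [278 162   8   8  41] [281.3 165.7] [[587.6 143.2  50. ]]
[230  74]
```

View pics/w10.png

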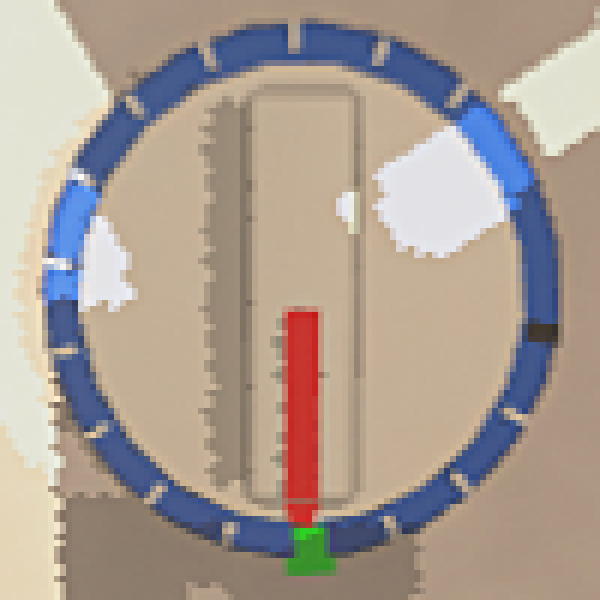

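jog_arm(
  motion=[0.4,-3,0,0,0,0,0,0.4,-3,0,0,0,0,0,0.4,-3,0,0,0,0,0,0.4,0,0,0,0,0,0,0.4,0,0,0,0,0,0],
)

```text
time_s: 17.45
eef_pos: [613.1, 125.9, 288.9]
tcp_rot: [0.616, -0.349, 0.615, 0.348]
contact_force: [-0.6, -0.3, -0.2]
finger_gap: 38.2
```

```bash
python3 g.py
python3 - <<'E'
from t import *
c=cam('scene'); save(c,'final.png',1.4); print(robot.state()['contact_force'],robot.state()['time_s'])
E
```

```text
scene green 552 330.44202898550725 209.53623188405797
[ 0.61637456 -0.09356187 -0.85457249] 17.6
```

View pics/final.png

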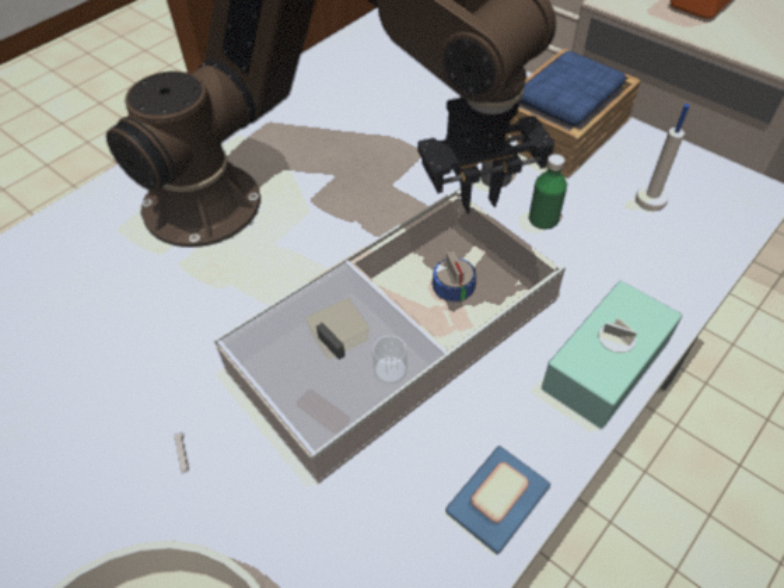

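Run:
```python
from h import *
c=cam('scene')
i=cv2.cvtColor(c['color'][220:350,150:330],cv2.COLOR_RGB2BGR); cv2.imwrite('pics/d1.png',cv2.resize(i,None,fx=4.4,fy=4.4,interpolation=cv2.INTER_CUBIC))
c=cam('top')
i=cv2.cvtColor(c['color'][140:270,260:390],cv2.COLOR_RGB2BGR); cv2.imwrite('pics/d2.png',cv2.resize(i,None,fx=4.5,fy=4.5,interpolation=0))
s=c['color'][170:240,300:345]; m=(s.max(2)<70).astype(np.uint8); k,l,st,ce=cv2.connectedComponentsWithStats(m)
for j in range(1,k):
    if st[j,4]>20: print(st[j],ce[j]+[300,170],ray(c,ce[j]+[300,170],128))
```

```text
[27 26  5 22 45] [328.28888889 207.62222222] [[ 512.72508318 -116.70962834  128.        ]]
```

View pics/d1.png

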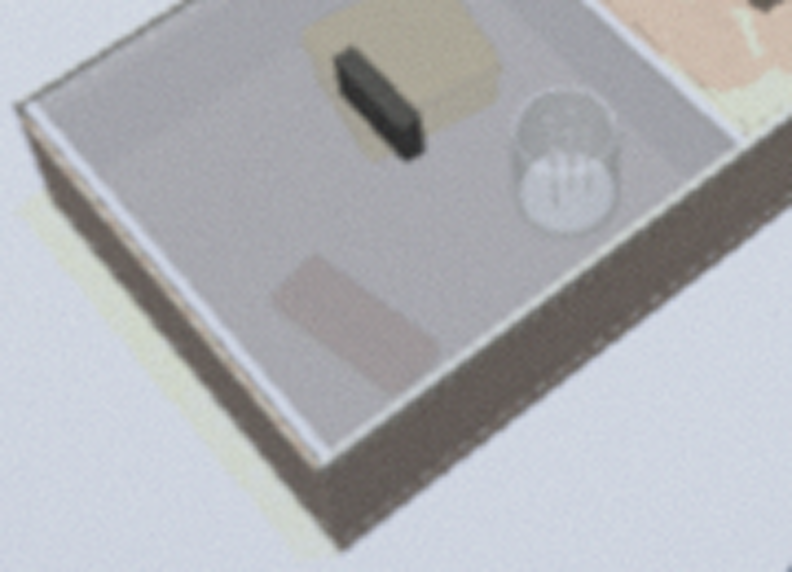

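View pics/d2.png

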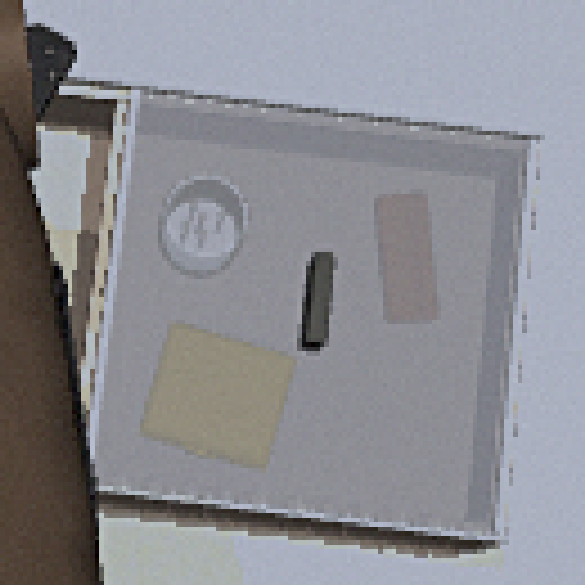

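Run:
```python
from h import *
c=cam('top'); print(ray(c,[[331.1,206.7]],128))
goto([522.5,-89,289],np.arctan2(.989,.148))
```

```text
[[ 515.24338741 -124.86976589  128.        ]]
turn first [-0.3931 -0.0007 -0.0017] then shift cm [ -0.259   5.809 -22.525] | shift unturned [ -0.24   -3.261 -23.032]
turn first [ 2.7485e+00 -2.4000e-03  1.0000e-03] then shift cm [-0.259 -5.809 22.525] | shift unturned [ -0.24   -3.261 -23.032]
now [613.29 125.17 286.41] F [-0.4 -0.5 -0.8] tilt [-1.9e-03 -1.0e-04 -1.0e+00] jaw [ 0.5155  0.8569 -0.0011] q6 -0.933 gap 37.942037172055045 17.75
```

jog_arm(
  motion=[0,0,0,0,-0.1,0,0,0,0,0,0,-0.1,0,0,0,0,0,0,-0.1,0,0,0,0,0,0,-0.093,0,0,0,0,0.8,-3.2,0,0,0],
)

```text
time_s: 18.17
eef_pos: [601.8, 97.3, 286.3]
tcp_rot: [0.534, -0.463, 0.534, 0.464]
contact_force: [1.7, -0.6, -0.1]
finger_gap: 10.1
```

jog_arm(
  motion=[0,0,1,-3.2,0,0,0,0,0,1,-3.2,0,0,0,0,0,1,-3.2,0,0,0,0,0,1,-3.2,0,0,0,0,0,0.5,-3.2,0,0,0],
)

```text
time_s: 18.58
eef_pos: [531.3, -58.0, 287.1]
tcp_rot: [0.536, -0.461, 0.536, 0.462]
contact_force: [0.8, -0.9, 1.2]
finger_gap: 0.4
```

jog_arm(
  motion=[0,0,0.5,-3.2,0,0,0,0,0,0,0,0,0,0,0,0,0,0,0,0,0],
)

```text
time_s: 18.83
eef_pos: [522.7, -89.1, 287.1]
tcp_rot: [0.536, -0.46, 0.537, 0.461]
contact_force: [-0.1, 0.4, 0.1]
finger_gap: 0.3
```

Run:
```python
from h import *
goto([522.5,-89,104],np.arctan2(.989,.148))
```

```text
turn first [-0.0031  0.0003 -0.0007] then shift cm [1.8315e+01 1.9000e-02 5.0000e-03] | shift unturned [1.8315e+01 6.0000e-03 0.0000e+00]
turn first [ 3.1385e+00 -1.1000e-03 -4.0000e-04] then shift cm [ 1.8315e+01 -1.9000e-02 -5.0000e-03] | shift unturned [1.8315e+01 6.0000e-03 0.0000e+00]
now [522.68 -89.08 287.15] F [-0.1  0.4  0.1] tilt [-6.e-04  4.e-04 -1.e+00] jaw [1.511e-01 9.885e-01 3.000e-04] q6 -1.713 gap 0.34491008178304655 18.8333
```

Descend to about z = 108, then push −z in small steps.

jog_arm(
  motion=[0,4,0,0,0,0,0,0,4,0,0,0,0,0,0,4,0,0,0,0,0,0,4,0,0,0,0,0,0,1.8,0,0,0,0,0],
)

```text
time_s: 19.25
eef_pos: [521.5, -86.2, 105.1]
tcp_rot: [0.535, -0.46, 0.537, 0.463]
contact_force: [0.9, 0.5, -0.7]
finger_gap: 0.6
```

jog_arm(
  motion=[0,0,0,0,0,0,0,0,0,0,-0.5,0,0,0,0,0,0,-0.5,0,0,0,0,0,0,0,0,0,0],
)

```text
time_s: 19.58
eef_pos: [522.5, -98.5, 111.1]
tcp_rot: [0.536, -0.462, 0.535, 0.461]
contact_force: [0.3, -0.7, 0.1]
finger_gap: 0.8
```

jog_arm(
  motion=[0,0,0,-0.2,0,0,0,0,0,0,-0.2,0,0,0,0,0,0,0,0,0,0],
)

```text
time_s: 19.83
eef_pos: [521.3, -102.1, 110.3]
tcp_rot: [0.536, -0.462, 0.536, 0.461]
contact_force: [-0.6, -0.4, 0.5]
finger_gap: 0.5
```

jog_arm(
  motion=[0,0,0,-0.15,0,0,0,0,0,0,-0.15,0,0,0,0,0,0,0,0,0,0],
)

```text
time_s: 20.08
eef_pos: [520.6, -104.9, 109.6]
tcp_rot: [0.536, -0.461, 0.536, 0.461]
contact_force: [-0.1, -1.0, -0.5]
finger_gap: 0.4
```

jog_arm(
  motion=[0,0,0,-0.1,0,0,0,0,0,0,-0.1,0,0,0,0,0,0,0,0,0,0],
)

```text
time_s: 20.33
eef_pos: [520.3, -106.8, 109.5]
tcp_rot: [0.536, -0.461, 0.536, 0.461]
contact_force: [-0.3, 0.1, -1.0]
finger_gap: 0.5
```

jog_arm(
  motion=[0,0,0,-0.1,0,0,0,0,0,0,-0.1,0,0,0,0,0,0,0,0,0,0],
)

```text
time_s: 20.58
eef_pos: [520.0, -108.8, 109.5]
tcp_rot: [0.536, -0.461, 0.536, 0.461]
contact_force: [0.4, -0.2, 1.0]
finger_gap: 0.6
```

jog_arm(
  motion=[0,0,0,-0.1,0,0,0,0,0,0,-0.1,0,0,0,0,0,0,0,0,0,0],
)

```text
time_s: 20.83
eef_pos: [519.9, -109.2, 109.5]
tcp_rot: [0.537, -0.461, 0.535, 0.462]
contact_force: [3.6, 13.0, -0.4]
finger_gap: 0.3
```

jog_arm(
  motion=[0,0,0,-0.1,0,0,0,0,0,0,-0.1,0,0,0,0,0,0,0,0,0,0],
)

```text
time_s: 21.08
eef_pos: [519.8, -109.3, 109.5]
tcp_rot: [0.537, -0.46, 0.535, 0.462]
contact_force: [6.9, 27.6, 0.9]
finger_gap: 0.6
```

jog_arm(
  motion=[0,0,0,0.5,0,0,0,0,0,0,0.7,0,0,0,0,-3,0,0,0,0,0,0,-4,0,0,0,0,0,0,-4,0,0,0,0,0],
)

```text
time_s: 21.5
eef_pos: [520.6, -100.4, 220.3]
tcp_rot: [0.535, -0.461, 0.536, 0.462]
contact_force: [1.3, -0.7, 0.4]
finger_gap: 0.4
```

jog_arm(
  motion=[0,-3,0,0,0,0,0,0,-2,0,0,0,0,0,0,0,0,0,0,0,0],
)

```text
time_s: 21.75
eef_pos: [522.4, -101.0, 273.8]
tcp_rot: [0.537, -0.464, 0.535, 0.459]
contact_force: [-0.0, 0.3, -0.4]
finger_gap: 0.7
```

```bash
python3 g.py
python3 - <<'E'
from h import *
s=robot.state(); print(s['eef_pos'],s['contact_force'],s['time_s'])
c=cam('scene'); save(c,'final2.png',1.4)
E
```

```text
scene green 911 330.51042810098795 208.8529088913282
top green 420 239.33333333333334 190.22619047619048
[ 521.08613248 -100.6808984   269.65833859] [-0.91298136 -0.18692289 -0.97238581] 21.85
```

View pics/final2.png

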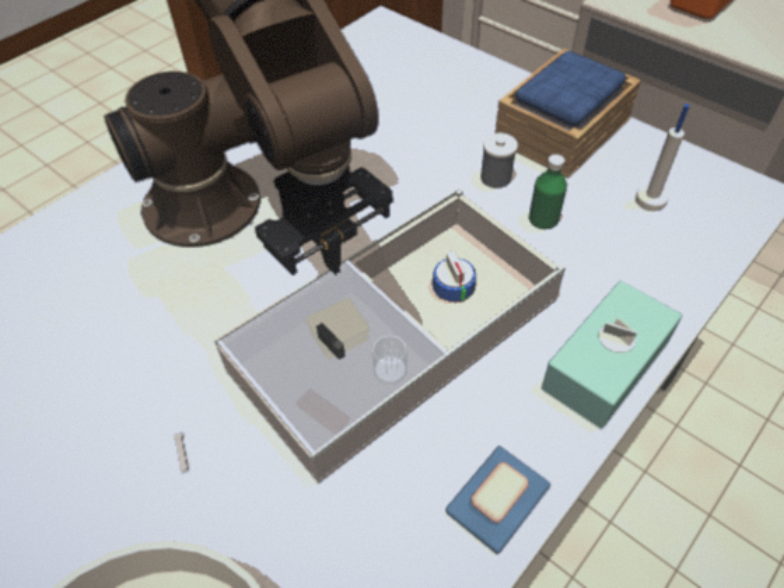

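The picture shows the door over the −y bay, the timer where it stood with its pointer at the green mark (about pixel 463, 292), and the arm clear of everything.

```bash
python3 -c "
from rig import robot; print(robot.close_job(), robot.state()['time_s'])"
```

```text
the job is handed in; nothing more can be done
the job is handed in; nothing more can be done
```

The door is fully open and the timer's red pointer stands at the green mark. I handed the job in at about 22 s, with the gripper clear of everything.

- **Door:** I gripped the handle and slid the door about 267 mm to its stop. That is less than the full 278 mm. By my estimate the door was already 8 to 11 mm open at the start. A light push afterwards, before I handed in, met the stop at once. While first reaching the stop I pushed too far: the wrist force rose to about 60 N (limit 120 N) and the fingers slipped on the handle. A second, softer touch reached about 28 N.
- **Knob:** I held the knob bar, pressed down with 13 to 15 N, and turned it clockwise about 1.04 rad. The lateral force reached about 7 N, and I relieved it partway.
- **Pointer:** The last close picture puts the pointer at −31.0° and the green mark at about −29.7°. That is roughly 1° past the mark, within my measuring error. Single readings of the green mark varied by about ±2°.
- **Timer body:** It did not move that I could measure. The green mark in the scene camera was at (330.5, 209.1) before turning and (330.5, 208.9) after.
- **Other things:** They all look unmoved in the final picture, which I only checked by eye.

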